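# Fit the honing sleeve on the sharpener's sloping arbor

### The arm

A 6-joint arm with a two-finger parallel gripper is mounted at the origin on the work surface. World frame = base frame: x ahead of the robot, y to its left, z up, the work surface at z = 0. Lengths are in m, angles in rad, forces in N, time in s.
With the tool pointing down it reaches from about 0.225 to 0.875 m from the base axis. Payload 3.4 kg.
Tool frame: the origin (TCP) lies where the fingers leave the gripper's body, on its centre line; the fingertips stand 73 mm ahead of it and the grasp point (between the pads) lies 54 mm ahead of it (manip.pinch_z is the distance from the TCP to the grasp point, in m); z points along the fingers, y is the line along which they close (so a half turn about z gives the same grasp; the last joint's range is limited). The gripper opens to 85 mm and grips with 20 to 120 N. Pads are 22 mm wide; open, the fingers measure 114 mm over their backs; the gripper's body (76 mm by 85 mm) begins 54 mm behind the grasp point. The pads swing forward as they close: fully open they stand 13 mm farther back than shut.
Start: joints at [-1.43, 0.276, 1.505, -0, 1.361, -0.121], TCP at [0.149, -0.555, 0.304] pointing down, gripper open.
Joint ranges: [-2.89, 2.89], [-0.75, 2.08], [0.22, 2.7], [-1.18, 4.32], [0.11, 2.71], [-2.7, 2.7]. Speed limits (rad/s): [2.57, 2.57, 3.14, 3.14, 3.14, 3.14].

### API

Orientations are given as a unit quaternion [w, x, y, z].
In Python, from rig import readout, imaging, manip gives the robot as it stands. The module is installed in compiled form; this text tells all that it offers.
- The arm moves only by the tool servo_tool, never from a script. Its argument "moves" is a list of rows, each an object with "dp": the shift along the tool's x, y, z in units of 0.2 m (1.0 is 0.2 m), a list of three; "delta_rot": the turn, a rotation vector about the tool's x, y, z in units of 0.1 rad (1.0 is 0.1 rad), a list of three; "fingers": the opening, from 0 (shut) to 1 (fully open). In form: [{"dp": [dx, dy, dz], "delta_rot": [wx, wy, wz], "fingers": fingers}, ...]. A call has 1 to 5 rows; each row shifts and turns the commanded pose from where the row before left it, along the tool's axes as they then stand; what a row does not reach is not made up. A row lasts 1/10 s, in which the tool goes at most 50 mm and 8.59 degrees, less where a joint would pass 70% of its speed; a pose out of reach is approached as far as the arm can. A call with a number of a shift or a turn outside -1 to 1 is refused whole. A call with a gripper value outside its range is refused whole. The fingers move at their own pace and stop on an object; "force" is the grip in N (left out, the last holds). Time passes only in rows, so rows that do not move let the fingers close. It gives the time, the measured TCP pose, the force, the opening and the grip force at its end, in the units of the state.
- readout.get_state(): the state, without advancing time (a new reading comes with each control period).
- imaging.get_image(name): name is "scene" or "top"; returns (picture, depth): 480x640x3 uint8, red, green, blue; 480x640 float32, m along the optical axis (not along the pixel's ray), 0 where there is no reading.
- imaging.calibration(name): a dict with "intrinsics" (3x3 intrinsics, pixels), "dist" ([k1, k2, p1, p2, k3] as OpenCV has them; the pictures are not rectified), "R" (3x3) and "t" (3): a world point X has camera coordinates R X + t. Camera axes: x right, y down, z forward; pixel columns grow to the right and rows downward; lengths in m; the calibration is good to about 2 mm. A picture is of the moment at which its call begins. calibration takes no time and is no camera call.
- manip.sign_off(): hands the job in; it is judged then, once.
The state is a dict: "clock": time; "qpos": joint angles; "qd": joint speeds; "effort": joint torques, N m; "position": TCP position; "ee_rot": TCP orientation; "contact_force": force on the tool from outside, world axes, zero at the start; "moment": the same for the moment, N m; "width": finger opening in m; "gripper_force": force on a finger pad.
Only numpy, scipy, OpenCV 4.12 (cv2) and the standard library are available. Lean on these libraries where they do the work, as an engineer would, in place of code of your own. Each camera call takes 0.05 s, during which the arm holds its last target. There are 200 camera calls.

### The job

Push the orange honing sleeve, slotted end first, onto the sloping steel spigot of the sharpening machine, and turn it until its slots drop over the red cross pin. Press it firmly home against the brass shoulder, then let go. Leave the oil bottle, the whetstone and the knife where they are.

Things in the scene. Friction and masses are not known exactly. Their poses are not given: they have to be found in the camera images.
- sleeve: Loose honing sleeve, an orange tube standing on its grey slotted foot: outside diameter 46 mm, bore 28 mm right through, 80 mm tall, 160 g. Origin at the centre of the foot, z along its axis to the plain upper end. The foot has four open slots through the wall, 11 mm wide, 12 mm deep, towards +x, -x, +y, -y of its frame; white marks on the upper rim stand above them.
- shoulder: Fixed brass disc, 60 mm across: the shoulder at the foot of the steel spigot, on the machine's sloping head. Origin at the centre of its upper face, 100 mm above the table; z is the spigot's axis, leaning 30 degrees from vertical, mostly towards the robot, and pointing away from the shoulder; y is level.
- spigot_tip (a point): Centre of the spigot's free end, 56 mm from the shoulder along its axis. Steel spigot 26 mm in diameter, its last 10 mm tapering to 16 mm; it is braked and does not turn. Same axes as the shoulder.
- pin_middle (a point): Middle of the red cross pin through the spigot, 5 mm above the shoulder. Pin 6 mm thick, 43 mm long, square to the axis. Its angle about the axis differs every time and is not in this pose (axes as the shoulder's). A sleeve whose slots do not match it rests on the pin, 8 mm above the shoulder; with slots over the pin it goes down to the shoulder.
- machine: Fixed machine; origin on the table under the shoulder's centre, z up, x to its back, y to its motor. Grey tray x -100 to 130, y -70 to 220 mm, 14 mm thick; sloping head at the origin, 100 x 90 mm, up to 125 mm high behind the spigot; black motor housing 130 x 85 mm, 170 mm high, centred at x 35, y 150; grinding wheel 200 mm across, 225 mm high, at y 205 to 235.
- oil_bottle: Bystander: amber bottle with a red cap, 48 mm diameter, 105 mm tall, standing; origin at the centre of its underside.
- stone: Bystander: blue and white whetstone, 100 x 42 x 26 mm, lying flat, long side along its x; origin at the centre of its underside.
- knife: Bystander: kitchen knife lying flat along its x (about 215 mm long, 22 mm wide, 17 mm high), black handle to -x, blade to +x; origin on its underside near the blade end of the handle; it spans x -100 to 115 mm.

How it is judged:
By the outcome, as a careful person would: the job done as asked, in the order asked, and still so for the second after the job is handed in, with the robot touching nothing.
It also fails if it takes over 56 s, if anything falls off the work surface, if the arm or the gripper's body presses on something with over 40 N, if the wrist force passes 120 N, or if a joint passes its speed limit or range.

## Working session

There is one attempt and no reset: what is moved stays moved. The work goes in short steps, Python scripts to look and compute and a tool call to move; the robot and the scene stay as the last step left them, time stands still between calls to the robot, and variables do not carry over. Pictures are saved under pics/ and viewed, at most 10 in all, crops included, and the job is handed in when it is done.

Besides the shell and the picture viewer there is one more tool, called after "Request:" as name([rows], argument=value, ...), one row to a line, values as JSON. servo_tool: Moves the arm, as the interface text tells. Its arguments: {"type":"object","properties":{"moves":{"type":"array"},"force":{"type":"number"}},"required":["moves"]}

```bash
mkdir -p pics; python3 - <<'E'
from rig import readout, imaging, manip
import cv2, numpy as np
print(readout.get_state(), manip.pinch_z)
for n in("scene","top"):
    im,d=imaging.get_image(n); cv2.imwrite(f"pics/{n}0.png",im[:,:,::-1]); np.savez(f"{n}0.npz",im=im,d=d)
    print(n,imaging.calibration(n))
E
```

```text
{'clock': 0.0, 'qpos': array([-1.42999598e+00,  2.76582146e-01,  1.50615118e+00,  1.82955349e-07,
        1.36065890e+00, -1.21026422e-01]), 'qd': array([-0.00022021,  0.00090294, -0.00127288, -0.00063491, -0.00056412,
       -0.00013311]), 'effort': array([ 1.81394174e-03, -4.16767359e+01, -2.45807004e+01, -5.92398756e-04,
        1.10288960e-02, -1.66047391e-05]), 'position': array([ 0.14876056, -0.5550151 ,  0.30303971]), 'ee_rot': array([-8.99741781e-04,  9.91442675e-01,  1.30539695e-01, -8.80655129e-06]), 'contact_force': array([-0.88356269, -0.16318098, -0.05184907]), 'moment': array([ 0.02172113, -0.00263334,  0.04256363]), 'gripper_force': 0.0, 'width': 0.08556261177410619} 0.0539
scene {'intrinsics': array([[497.83980165,   0.        , 315.16952367],
       [  0.        , 497.83980165, 237.90734076],
       [  0.        ,   0.        ,   1.        ]]), 'dist': array([-0.00519651,  0.        ,  0.        ,  0.        ,  0.        ]), 'R': array([[ 0.21357057,  0.97692615,  0.00170523],
       [ 0.75710849, -0.16441154, -0.63226227],
       [-0.61739319,  0.13632366, -0.77475255]]), 't': array([-0.04862567, -0.30133975,  1.28037674])}
top {'intrinsics': array([[436.81069521,   0.        , 321.00527347],
       [  0.        , 436.81069521, 240.93606484],
       [  0.        ,   0.        ,   1.        ]]), 'dist': array([0.01049578, 0.        , 0.        , 0.        , 0.        ]), 'R': array([[ 0.02599018, -0.99943538,  0.02129382],
       [-0.99466531, -0.02798154, -0.09928728],
       [ 0.09982705, -0.01859972, -0.99483095]]), 't': array([-0.05022439,  0.46406038,  0.77556823])}
```

View pics/scene0.png

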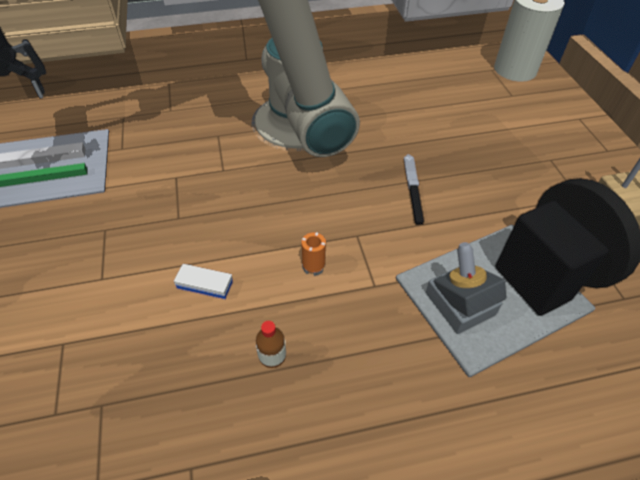

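View pics/top0.png

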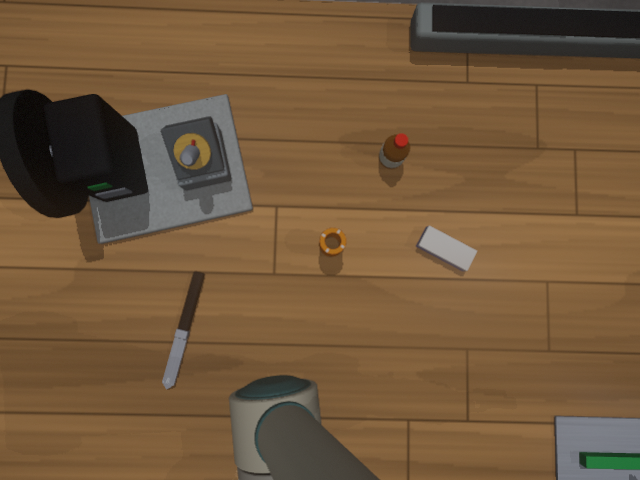

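Scene view: sleeve at (313,253), spigot (466,260), bottle (270,345), stone (203,281), knife (414,190). Top view: sleeve (333,241), brass/spigot (191,152), with red pin end near (193,143).

```bash
cat > h.py <<'E'
import cv2, numpy as np
from rig import readout, imaging, manip
C={n:imaging.calibration(n) for n in("scene","top")}
def ray(n,uv):
    c=C[n]; p=cv2.undistortPoints(np.array([[uv]],float),c["intrinsics"],c["dist"])[0,0]
    return -c["R"].T@c["t"], c["R"].T@np.array([p[0],p[1],1.])
def tri(a,b):
    o1,d1=ray("scene",a);o2,d2=ray("top",b)
    s=np.linalg.lstsq(np.c_[d1,-d2],o2-o1,rcond=None)[0]
    p,q=o1+s[0]*d1,o2+s[1]*d2
    return (p+q)/2,np.linalg.norm(p-q)
def onz(n,uv,z):
    o,d=ray(n,uv); return o+d*(z-o[2])/d[2]
def cloud(n,d,m):
    v,u=np.nonzero(m&(d>0)); c=C[n]
    p=cv2.undistortPoints(np.c_[u,v].astype(float)[:,None],c["intrinsics"],c["dist"])[:,0]
    return (np.c_[p,np.ones(len(p))]*d[v,u][:,None]-c["t"])@c["R"]
def proj(n,X):
    c=C[n]; return cv2.projectPoints(np.atleast_2d(X).astype(float),cv2.Rodrigues(c["R"])[0],c["t"],c["intrinsics"],c["dist"])[0][:,0]
def load(n,k): z=np.load(f"{n}{k}.npz"); return z["im"],z["d"]
def snap(n,k):
    im,d=imaging.get_image(n); np.savez(f"{n}{k}.npz",im=im,d=d); return im,d
E
python3 - <<'E'
from h import *
cr=[]
for n,u,v in(("scene",466,265),("scene",313,253),("top",191,153),("top",333,241)):
    im,d=load(n,0); cr.append(cv2.resize(im[v-30:v+30,u-40:u+40],None,fx=5,fy=5,interpolation=cv2.INTER_CUBIC))
    hsv=cv2.cvtColor(im,cv2.COLOR_RGB2HSV); w=np.zeros(d.shape,bool); w[v-30:v+30,u-40:u+40]=1
    for nm,lo,hi in(("orange",(8,180,120),(18,255,255)),("brass",(17,120,90),(25,255,255)),("red",(0,150,90),(5,255,255))):
        m=cv2.inRange(hsv,lo,hi).astype(bool)&w
        P=cloud(n,d,m)
        if len(P)>5: print(n,nm,len(P),P.mean(0).round(4),P.min(0).round(4),P.max(0).round(4))
cv2.imwrite("pics/m.png",np.vstack([np.hstack(cr[:2]),np.hstack(cr[2:])])[:,:,::-1])
E
```

```text
Traceback (most recent call last):
  File "h.py", line 16, in cloud
    p=cv2.undistortPoints(np.c_[u,v].astype(float)[:,None],c["intrinsics"],c["dist"])[:,0]
      ~~~~~~~~~~~~~~~~~~~^^^^^^^^^^^^^^^^^^^^^^^^^^^^^^^^^^^^^^^^^^^^^^^^^^^^^^^^^^^^
cv2.error: OpenCV(4.12.0) /io/opencv/modules/calib3d/src/undistort.dispatch.cpp:347: error: (-215:Assertion failed) CV_IS_MAT(_src) && CV_IS_MAT(_dst) && (_src->rows == 1 || _src->cols == 1) && (_dst->rows == 1 || _dst->cols == 1) && _src->cols + _src->rows - 1 == _dst->rows + _dst->cols - 1 && (CV_MAT_TYPE(_src->type) == CV_32FC2 || CV_MAT_TYPE(_src->type) == CV_64FC2) && (CV_MAT_TYPE(_dst->type) == CV_32FC2 || CV_MAT_TYPE(_dst->type) == CV_64FC2) in function 'cvUndistortPointsInternal'
```

```bash
sed -i 's/^    v,u=np.nonzero(m&(d>0)); c=C\[n\]/&\n    if len(u)==0: return np.zeros((0,3))/' h.py
python3 - <<'E'
from h import *
cr=[]
for n,u,v in(("scene",466,265),("scene",313,253),("top",191,153),("top",333,241)):
    im,d=load(n,0); cr.append(cv2.resize(im[v-30:v+30,u-40:u+40],None,fx=5,fy=5,interpolation=cv2.INTER_CUBIC))
    hsv=cv2.cvtColor(im,cv2.COLOR_RGB2HSV); w=np.zeros(d.shape,bool); w[v-30:v+30,u-40:u+40]=1
    for nm,lo,hi in(("orange",(8,200,140),(16,255,255)),("brass",(17,120,90),(25,255,255)),("red",(0,150,90),(5,255,255))):
        m=cv2.inRange(hsv,lo,hi).astype(bool)&w
        P=cloud(n,d,m)
        if len(P)>5: print(n,nm,len(P),P.mean(0).round(4),P.min(0).round(4),P.max(0).round(4))
cv2.imwrite("pics/m.png",np.vstack([np.hstack(cr[:2]),np.hstack(cr[2:])])[:,:,::-1])
E
```

```text
scene brass 429 [0.6154 0.1804 0.1055] [0.5805 0.1562 0.0758] [0.6337 0.2125 0.1183]
scene red 7 [0.6171 0.1795 0.1153] [0.6137 0.1782 0.1125] [0.6188 0.1808 0.1175]
top brass 679 [0.6057 0.1818 0.1015] [0.5768 0.1556 0.0722] [0.6303 0.2133 0.1439]
top red 13 [0.6134 0.179  0.1138] [0.6108 0.1774 0.1113] [0.6165 0.1808 0.1163]
top orange 62 [ 0.4579 -0.0564  0.079 ] [ 0.4395 -0.0776  0.0759] [ 0.4758 -0.0348  0.0831]
top brass 163 [ 0.4612 -0.0561  0.0788] [ 0.4208 -0.1219 -0.0005] [ 0.5047 -0.0049  0.0832]
```

View pics/m.png

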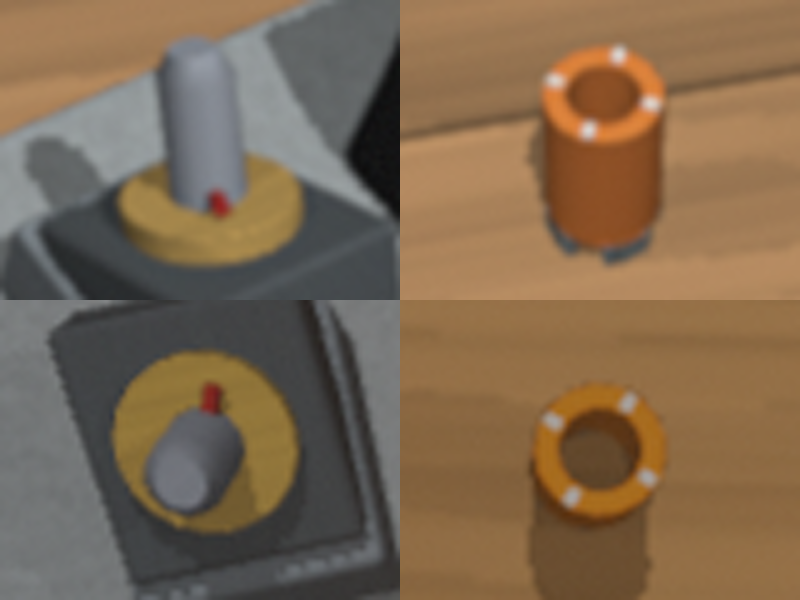

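Montage: spigot with tip around top-px (187,160), disc centre (192,151), and the visible red pin end at (193,143), scene (470,276); sleeve marks clearly visible on the rim.

```bash
python3 - <<'E'
from h import *
def win(d,u,v): w=np.zeros(d.shape,bool); w[v-30:v+30,u-40:u+40]=1; return w
# sleeve rim: depth-selected points, and marks
for n,u,v in(("scene",313,253),("top",333,241)):
    im,d=load(n,0); hsv=cv2.cvtColor(im,cv2.COLOR_RGB2HSV); w=win(d,u,v)
    X=np.zeros(d.shape+(3,)); 
    m=w&(d>0); X[m]=cloud(n,d,w)
    rim=m&(X[...,2]>.07)&(X[...,2]<.09)
    P=X[rim]; top=P[P[:,2]>.0765]
    (cx,cy),r=cv2.minEnclosingCircle(top[:,:2].astype(np.float32)); print(n,"rim z",np.median(top[:,2]).round(4),"c",round(cx,4),round(cy,4),"r",round(r,4),"pts",len(top))
    el=cv2.fitEllipse(max(cv2.findContours(rim.astype(np.uint8),cv2.RETR_EXTERNAL,cv2.CHAIN_APPROX_NONE)[0],key=len)); print("ell",el, onz(n,el[0],.08).round(4))
    wh=cv2.inRange(hsv,(0,0,150),(180,110,255)).astype(np.uint8)*w
    k,_,st,ce=cv2.connectedComponentsWithStats(wh)
    M=[]
    for i in range(1,k):
        if st[i,4]>=4: q=onz(n,ce[i],.08); M.append(q[:2]); print("mark",ce[i].round(1),st[i,4],q.round(4))
    M=np.array(M); c=M.mean(0); print("marks centre",c.round(4)); a=np.degrees(np.arctan2(*(M-c).T[::-1])); print("ang mod90",(a%90).round(1))
# disc
A=[]
for n,u,v in(("scene",466,265),("top",191,153)):
    im,d=load(n,0); hsv=cv2.cvtColor(im,cv2.COLOR_RGB2HSV); w=win(d,u,v)
    m=cv2.inRange(hsv,(17,110,80),(26,255,255)).astype(bool)&w
    P=cloud(n,d,m); rng=np.random.default_rng(0); best=None
    for _ in range(400):
        a,b,c=P[rng.choice(len(P),3,False)]; nn=np.cross(b-a,c-a)
        if np.linalg.norm(nn)<1e-6: continue
        nn/=np.linalg.norm(nn); nn*=np.sign(nn[2]); i=abs((P-a)@nn)<.0015
        if best is None or i.sum()>best.sum(): best=i
    Q=P[best]; c=Q.mean(0); nn=np.linalg.svd(Q-c)[2][2]; nn*=np.sign(nn[2])
    y=np.cross([0,0,1],nn); y/=np.linalg.norm(y); x=np.cross(y,nn)
    (a,b),r=cv2.minEnclosingCircle(np.c_[(Q-c)@x,(Q-c)@y].astype(np.float32))
    print(n,"disc n",nn.round(4),"tilt",np.degrees(np.arccos(nn[2])).round(1),"az",np.degrees(np.arctan2(nn[1],nn[0])).round(1),"c",(c+a*x+b*y).round(4),"r",round(r,4),len(Q))
    g=w&(cv2.inRange(hsv,(0,0,0),(180,70,255))>0); G=cloud(n,d,g); G=G[G[:,2]>.127]; print(" spigot high pts",len(G),G.mean(0).round(4),G.max(0).round(4))
    A.append((n,nn))
print("tip tri",tri((464,244.6),(187.4,160)))
E
```

```text
scene rim z 0.0809 c 0.4622 -0.0545 r 0.0237 pts 282
ell ((313.5400390625, 242.96922302246094), (22.1976261138916, 23.856300354003906), 91.7588882446289) [ 0.4652 -0.0552  0.08  ]
mark [316.3 233.1] 16 [ 0.443 -0.045  0.08 ]
mark [303.  238.5] 14 [ 0.4506 -0.0722  0.08  ]
mark [322.7 243.3] 11 [ 0.4696 -0.0387  0.08  ]
mark [310.1 248.6] 11 [ 0.4769 -0.0642  0.08  ]
marks centre [ 0.46  -0.055]
ang mod90 [59.6 61.3 59.7 61.5]
top rim z 0.0797 c 0.4618 -0.0572 r 0.023 pts 353
ell ((332.9468688964844, 240.27137756347656), (25.834461212158203, 26.023530960083008), 36.90443420410156) [ 0.4613 -0.0569  0.08  ]
mark [338.3 231.2] 10 [ 0.4771 -0.0656  0.08  ]
mark [323.3 234.9] 9 [ 0.47   -0.0403  0.08  ]
mark [342. 246.] 9 [ 0.452  -0.0725  0.08  ]
mark [327.  249.8] 10 [ 0.4448 -0.0472  0.08  ]
marks centre [ 0.461  -0.0564]
ang mod90 [60.2 60.6 60.7 60.3]
scene disc n [-0.4709 -0.1224  0.8737] tilt 29.1 az -165.4 c [0.6052 0.1841 0.1027] r 0.0294 271
 spigot high pts 307 [0.5886 0.1782 0.1414] [0.6032 0.1944 0.1546]
top disc n [-0.4825 -0.1262  0.8668] tilt 29.9 az -165.3 c [0.6026 0.1843 0.1005] r 0.0296 508
 spigot high pts 249 [0.581  0.1764 0.1446] [0.6007 0.1888 0.1545]
tip tri (array([0.57458288, 0.17827632, 0.1468387 ]), np.float64(0.0031032358348093937))
```

```bash
cat >> h.py <<'E'
from scipy.spatial.transform import Rotation as Ro
SC=np.array([.6035,.1842,.1005]); az=np.radians(-165.3)
N=np.array([.5*np.cos(az),.5*np.sin(az),np.cos(np.pi/6)])
# basis: U = uphill-back direction in the shoulder plane, V = N x U
V=np.cross(N,[0,0,1]); V/=np.linalg.norm(V)
U=np.cross(V,N)  # in the shoulder plane
U*=np.sign(U[0]); V=np.cross(N,U)
def cur():
    s=readout.get_state(); w,x,y,z=s["ee_rot"]; return s,np.array(s["position"]),Ro.from_quat([x,y,z,w])
def tgt(z,xdir):
    z=np.array(z,float)/np.linalg.norm(z); x=np.array(xdir,float); x-=z*(x@z); x/=np.linalg.norm(x)
    return Ro.from_matrix(np.c_[x,np.cross(z,x),z])
def go(p,R):
    s,P,R0=cur()
    print("dp units, frame now",(R0.inv().apply(p-P)/.2).round(3),"frame after",(R.inv().apply(p-P)/.2).round(3),"rot units",((R0.inv()*R).as_rotvec()/.1).round(2))
E
python3 - <<'E'
from h import *
for n,u,v in(("scene",466,265),("top",191,153)):
    im,d=load(n,0); hsv=cv2.cvtColor(im,cv2.COLOR_RGB2HSV); w=np.zeros(d.shape,bool); w[v-30:v+30,u-40:u+40]=1
    m=w&(((hsv[...,0]<6)|(hsv[...,0]>172))&(hsv[...,1]>150)&(hsv[...,2]>70))
    vv,uu=np.nonzero(m); print(n,len(uu),uu.mean(),vv.mean())
    for h in(.005,.008):
        Q=[]
        for a,b in zip(uu,vv):
            o,r=ray(n,(a,b)); X=o+r*(((SC+h*N)-o)@N)/(r@N)-SC; Q.append([X@U,X@V])
        Q=np.array(Q); c=Q.mean(0); print(" h",h,"mean",c.round(4),"ang",np.degrees(np.arctan2(c[1],c[0])).round(1),"rmax",np.linalg.norm(Q,axis=1).max().round(4), "axis dir",np.degrees(np.arctan2(*np.linalg.svd(Q-c)[2][0][::-1])).round(1))
print("N",N,"U",U,"V",V,"expected tip px",proj("top",SC+.056*N),proj("scene",SC+.056*N))
E
```

```text
scene 7 469.42857142857144 275.7142857142857
 h 0.005 mean [ 0.0151 -0.0061] ang -21.8 rmax 0.0208 axis dir -35.9
 h 0.008 mean [ 0.0193 -0.0091] ang -25.3 rmax 0.0258 axis dir -35.9
top 13 193.0 142.30769230769232
 h 0.005 mean [ 0.0134 -0.0071] ang -27.8 rmax 0.0189 axis dir 159.6
 h 0.008 mean [ 0.0139 -0.0077] ang -28.8 rmax 0.0196 axis dir 159.6
N [-0.48363388 -0.12687897  0.8660254 ] U [0.83767845 0.21976083 0.5       ] V [-0.25375794  0.96726775  0.        ] expected tip px [[186.83867773 158.13167766]] [[463.1270824 244.9236412]]
```

```bash
python3 - <<'E'
from h import *
s,P,R=cur(); Rt=tgt([0,0,-1],R.apply([1,0,0]))
go(np.array([.461,-.0565,.22]),Rt); go(np.array([.461,-.0565,.109]),Rt)
E
```

```text
dp units, frame now [ 2.153 -2.003  0.419] frame after [ 2.153 -2.004  0.416] rot units [-0.02 -0.    0.  ]
dp units, frame now [ 2.153 -2.002  0.974] frame after [ 2.153 -2.004  0.971] rot units [-0.02 -0.    0.  ]
```

Request:
servo_tool([
  {"dp": [0.1435, -0.1335, 0.02], "delta_rot": [0, 0, 0], "fingers": 1},
  {"dp": [0.1435, -0.1335, 0.02], "delta_rot": [0, 0, 0], "fingers": 1},
  {"dp": [0.1435, -0.1335, 0.02], "delta_rot": [0, 0, 0], "fingers": 1},
  {"dp": [0.1435, -0.1335, 0.02], "delta_rot": [0, 0, 0], "fingers": 1},
  {"dp": [0.1435, -0.1335, 0.02], "delta_rot": [0, 0, 0], "fingers": 1},
], force=70)

```text
clock: 0.6
position: [0.2533, -0.3877, 0.2834]
ee_rot: [-0.0, 0.991, 0.13, 0.0]
contact_force: [0.4, -0.2, 0.6]
width: 0.0852
gripper_force: 0.0
```

Request:
servo_tool([
  {"dp": [0.1435, -0.1335, 0.02], "delta_rot": [0, 0, 0], "fingers": 1},
  {"dp": [0.1435, -0.1335, 0.02], "delta_rot": [0, 0, 0], "fingers": 1},
  {"dp": [0.1435, -0.1335, 0.02], "delta_rot": [0, 0, 0], "fingers": 1},
  {"dp": [0.1435, -0.1335, 0.02], "delta_rot": [0, 0, 0], "fingers": 1},
  {"dp": [0.1435, -0.1335, 0.02], "delta_rot": [0, 0, 0], "fingers": 1},
])

```text
clock: 1.1
position: [0.3573, -0.2217, 0.2636]
ee_rot: [-0.0, 0.991, 0.13, -0.0]
contact_force: [0.8, -0.7, -1.0]
width: 0.0855
gripper_force: 0.0
```

Request:
servo_tool([
  {"dp": [0.1435, -0.1335, 0.02], "delta_rot": [0, 0, 0], "fingers": 1},
  {"dp": [0.1435, -0.1335, 0.02], "delta_rot": [0, 0, 0], "fingers": 1},
  {"dp": [0.1435, -0.1335, 0.02], "delta_rot": [0, 0, 0], "fingers": 1},
  {"dp": [0.14, -0.13, 0.02], "delta_rot": [0, 0, 0], "fingers": 1},
  {"dp": [0.14, -0.13, 0.02], "delta_rot": [0, 0, 0], "fingers": 1},
])

```text
clock: 1.6
position: [0.4604, -0.0573, 0.2435]
ee_rot: [0.0, 0.991, 0.131, -0.0]
contact_force: [0.6, 0.2, 0.7]
width: 0.0853
gripper_force: 0.0
```

```bash
python3 - <<'E'
from h import *
s,P,R=cur(); print(P,R.as_matrix().round(3),s["qpos"].round(3)); Rt=tgt([0,0,-1],[np.cos(.262),np.sin(.262),0])
go(np.array([.461,-.0565,.109]),Rt)
E
```

```text
[ 0.46038375 -0.05728617  0.24352656] [[ 0.966  0.259 -0.   ]
 [ 0.259 -0.966 -0.   ]
 [-0.     0.    -1.   ]] [-0.274  0.155  1.827 -0.     1.16   1.035]
dp units, frame now [ 0.004 -0.003  0.673] frame after [ 0.004 -0.003  0.673] rot units [0. 0. 0.]
```

Request:
servo_tool([
  {"dp": [0.004, -0.003, 0.14], "delta_rot": [0, 0, 0], "fingers": 1},
  {"dp": [0, 0, 0.14], "delta_rot": [0, 0, 0], "fingers": 1},
  {"dp": [0, 0, 0.14], "delta_rot": [0, 0, 0], "fingers": 1},
  {"dp": [0, 0, 0.14], "delta_rot": [0, 0, 0], "fingers": 1},
  {"dp": [0, 0, 0.11], "delta_rot": [0, 0, 0], "fingers": 1},
])

```text
clock: 2.1
position: [0.4598, -0.0578, 0.1082]
ee_rot: [-0.0, 0.991, 0.131, -0.001]
contact_force: [0.6, 0.7, -0.4]
width: 0.0854
gripper_force: 0.0
```

Request:
servo_tool([
  {"dp": [0, 0, 0], "delta_rot": [0, 0, 0], "fingers": 0.4},
  {"dp": [0, 0, 0], "delta_rot": [0, 0, 0], "fingers": 0.4},
  {"dp": [0, 0, 0], "delta_rot": [0, 0, 0], "fingers": 0.2},
  {"dp": [0, 0, 0], "delta_rot": [0, 0, 0], "fingers": 0.2},
  {"dp": [0, 0, 0], "delta_rot": [0, 0, 0], "fingers": 0.2},
])

```text
clock: 2.6
position: [0.4615, -0.0583, 0.1112]
ee_rot: [0.001, 0.991, 0.13, 0.001]
contact_force: [0.2, 0.2, 4.5]
width: 0.0443
gripper_force: 71.5
```

Request:
servo_tool([
  {"dp": [0, 0, 0], "delta_rot": [0, 0, 0], "fingers": 0.2},
  {"dp": [0, 0, 0], "delta_rot": [0, 0, 0], "fingers": 0.2},
  {"dp": [0, 0, -0.05], "delta_rot": [0, 0, 0], "fingers": 0.2},
  {"dp": [0, 0, -0.1], "delta_rot": [0, 0, 0], "fingers": 0.2},
  {"dp": [0, 0, -0.15], "delta_rot": [0, 0, 0], "fingers": 0.2},
])

```text
clock: 3.1
position: [0.4592, -0.0578, 0.1697]
ee_rot: [-0.001, 0.991, 0.131, -0.002]
contact_force: [0.8, -0.2, -1.6]
width: 0.0448
gripper_force: 71.6
```

```bash
cat >> h.py <<'E'
FD=.110
def pose(h,psi): # foot h above shoulder, psi deg: tool x from U about N
    a=np.radians(psi); return SC+N*(FD+h), tgt(-N,np.cos(a)*U+np.sin(a)*V)
E
python3 - <<'E'
from h import *
s,P,R=cur(); p,Rt=pose(.085,17.5); print(P,p,Rt.as_quat()); go(p,Rt)
E
```

```text
[ 0.45919625 -0.05779386  0.16967656] [0.50919139 0.1594586  0.26937495] [0.9280414  0.26786539 0.25874178 0.00632351]
dp units, frame now [ 0.521 -0.986 -0.499] frame after [ 0.962 -0.732 -0.173] rot units [-0.84  5.23 -2.94]
```

Request:
servo_tool([
  {"dp": [0.08, -0.1, -0.12], "delta_rot": [0, 0, 0], "fingers": 0.2},
  {"dp": [0.09, -0.17, -0.11], "delta_rot": [0, 0, 0], "fingers": 0.2},
  {"dp": [0.09, -0.18, -0.1], "delta_rot": [0, 0, 0], "fingers": 0.2},
  {"dp": [0.09, -0.18, -0.09], "delta_rot": [0, 0, 0], "fingers": 0.2},
  {"dp": [0.09, -0.18, -0.05], "delta_rot": [0, 0, 0], "fingers": 0.2},
])

```text
clock: 3.6
position: [0.5039, 0.1227, 0.2661]
ee_rot: [0.0, 0.991, 0.13, 0.001]
contact_force: [1.7, -0.4, -2.3]
width: 0.0445
gripper_force: 71.8
```

Request:
servo_tool([
  {"dp": [0.08, -0.17, -0.03], "delta_rot": [0, 0, 0], "fingers": 0.2},
  {"dp": [0, 0, 0], "delta_rot": [-0.14, 0.87, -0.49], "fingers": 0.2},
  {"dp": [0, 0, 0], "delta_rot": [-0.14, 0.87, -0.49], "fingers": 0.2},
  {"dp": [0, 0, 0], "delta_rot": [-0.14, 0.87, -0.49], "fingers": 0.2},
  {"dp": [0, 0, 0], "delta_rot": [-0.14, 0.87, -0.49], "fingers": 0.2},
])

```text
clock: 4.1
position: [0.5095, 0.1584, 0.2701]
ee_rot: [0.005, 0.958, 0.226, 0.176]
contact_force: [-0.6, 0.5, -2.7]
width: 0.0442
gripper_force: 72.0
```

Request:
servo_tool([
  {"dp": [0, 0, 0], "delta_rot": [-0.14, 0.87, -0.49], "fingers": 0.2},
  {"dp": [0, 0, 0], "delta_rot": [-0.14, 0.87, -0.49], "fingers": 0.2},
  {"dp": [0, 0, 0], "delta_rot": [0, 0, 0], "fingers": 0.2},
  {"dp": [0, 0, 0], "delta_rot": [0, 0, 0], "fingers": 0.2},
])

```text
clock: 4.5
position: [0.5097, 0.1579, 0.2699]
ee_rot: [0.007, 0.928, 0.268, 0.259]
contact_force: [0.8, 0.0, -1.6]
width: 0.0448
gripper_force: 72.1
```

```bash
python3 - <<'E'
from h import *
s,P,R=cur(); p,Rt=pose(.085,17.5); print(s["qpos"].round(2),P.round(4)); go(p,Rt)
cr=[]
for n in("scene","top"):
    im,d=snap(n,1)
    q=proj(n,SC+.07*N)[0].astype(int); print(n,q)
    cr.append(cv2.resize(im[max(q[1]-75,0):q[1]+45,q[0]-50:q[0]+30],(400,600),interpolation=cv2.INTER_CUBIC))
cv2.imwrite("pics/m1.png",np.hstack(cr)[:,:,::-1])
E
```

```text
[0.14 0.05 1.99 0.1  0.59 1.08] [0.5097 0.1579 0.2699]
dp units, frame now [ 0.001 -0.008  0.002] frame after [ 0.001 -0.008  0.002] rot units [ 0.02 -0.    0.  ]
scene [462 237]
top [185 160]
```

View pics/m1.png

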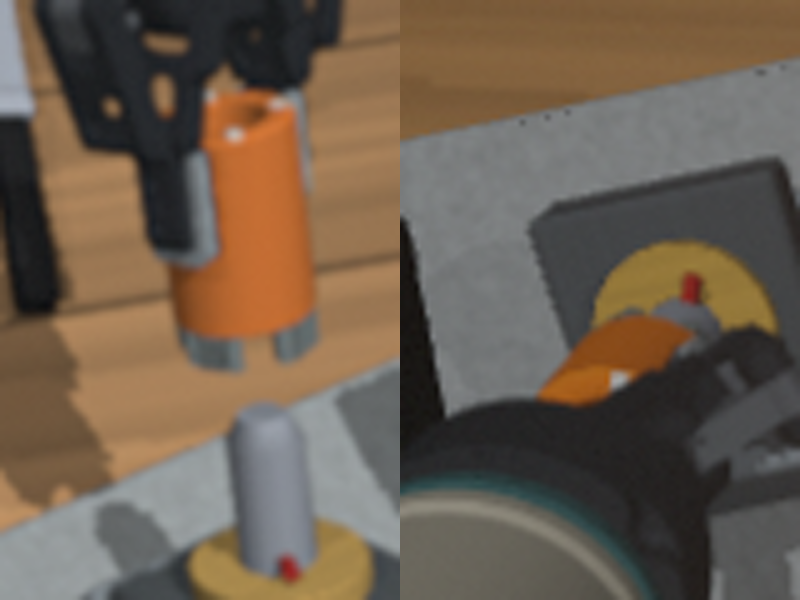

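Picture: sleeve held 29 mm above the spigot, axis nearly parallel; front slot at crop (260,350), spigot tip (262,410), pin (288,568). Sleeve seems ~2–3 mm left of spigot axis.

```bash
python3 - <<'E'
from h import *
s,P,R=cur(); z=R.apply([0,0,1]); x=R.apply([1,0,0]); y=R.apply([0,1,0])
foot=P+z*FD; n="scene"
im,d=load(n,1); hsv=cv2.cvtColor(im,cv2.COLOR_RGB2HSV)
# rows perpendicular samples: orange extents per image row
m=(hsv[...,0]>5)&(hsv[...,0]<16)&(hsv[...,1]>170)
for v in range(212,229,2):
    u=np.nonzero(m[v,440:490])[0]+440; print(v,u.min(),u.max(),(u.min()+u.max())/2,end=" | ")
print("\npred edges/axis:")
for h in(.012,.03): print(h,proj(n,[foot-z*h, foot-z*h+.023*V, foot-z*h-.023*V]).round(1).tolist())
# gap
for v in (229,231,233,235): print(v,im[v,446:478].astype(int).sum(1).tolist())
sl=45.5 # slot angle from tool x about -z(up)
for k in range(4):
    a=np.radians(sl+90*k); X=foot-z*.006+.022*(np.cos(a)*x-np.sin(a)*y); X2=foot-z*.006
    print("slot",k,proj(n,[X,X2]).round(1).tolist(), "camdist",(C[n]["R"]@X+C[n]["t"])[2].round(3))
# spigot columns
g=(hsv[...,1]<60)
for v in range(246,272,4): print(v,im[v,450:482].astype(int).sum(1).tolist())
print("axis pred",proj(n,[SC+N*h for h in(.05,.035,.02,.0)]).round(1).tolist())
for a in(-15,-20,-27,-35): print(a,proj(n,SC+N*.006+.0175*(np.cos(np.radians(a))*U+np.sin(np.radians(a))*V)).round(1), proj("top",SC+N*.008+.0175*(np.cos(np.radians(a))*U+np.sin(np.radians(a))*V)).round(1))
E
```

```text
212 457 473 465.0 | 214 455 473 464.0 | 216 446 473 459.5 | 218 447 473 460.0 | 220 447 474 460.5 | 222 447 473 460.0 | 224 448 472 460.0 | 226 449 469 459.0 | 228 453 463 458.0 | 
pred edges/axis:
0.012 [[460.3, 223.4], [471.5, 218.6], [448.9, 228.2]]
0.03 [[459.1, 213.3], [470.4, 208.6], [447.5, 218.2]]
229 [354, 298, 236, 260, 285, 266, 271, 284, 294, 299, 299, 309, 330, 342, 347, 350, 350, 349, 349, 334, 296, 284, 325, 335, 309, 294, 306, 312, 317, 340, 365, 377]
231 [357, 330, 287, 285, 299, 280, 257, 253, 249, 252, 258, 283, 326, 342, 355, 370, 372, 373, 378, 371, 319, 279, 319, 333, 315, 297, 310, 327, 352, 377, 390, 392]
233 [364, 364, 357, 325, 295, 278, 258, 253, 255, 250, 240, 268, 323, 342, 359, 383, 392, 393, 393, 390, 354, 311, 313, 333, 332, 332, 353, 379, 392, 392, 391, 391]
235 [387, 390, 390, 387, 373, 348, 310, 288, 285, 272, 269, 288, 316, 340, 358, 379, 391, 392, 391, 393, 389, 383, 381, 383, 385, 390, 388, 393, 393, 393, 394, 394]
slot 0 [[474.3, 224.2], [460.7, 226.7]] camdist 0.814
slot 1 [[457.9, 221.6], [460.7, 226.7]] camdist 0.837
slot 2 [[447.2, 229.2], [
[... 755 characters left out ...]
, 464, 469, 472, 478, 479, 467, 390, 269, 261, 306, 336, 363, 385, 398, 407, 418, 427, 427, 424, 412, 393, 375, 403, 448, 456, 457, 465, 465, 464, 464]
266 [460, 466, 471, 476, 477, 473, 464, 443, 378, 287, 253, 292, 324, 350, 376, 392, 405, 415, 424, 429, 425, 415, 400, 379, 349, 343, 367, 384, 404, 422, 440, 462]
270 [385, 359, 341, 323, 284, 268, 267, 269, 267, 258, 245, 276, 311, 338, 365, 386, 400, 410, 419, 425, 425, 416, 407, 385, 352, 337, 345, 348, 359, 370, 375, 378]
axis pred [[463.5, 248.1], [464.5, 255.9], [465.4, 263.7], [466.7, 273.8]]
-15 [[470.8 275.2]] [[190.6 140.9]]
-20 [[469.9 275.5]] [[191.5 141. ]]
-27 [[468.7 275.7]] [[192.9 141.3]]
-35 [[467.2 275.9]] [[194.4 141.7]]
```

```bash
cat >> h.py <<'E'
SC=SC+.0016*V-.001*U
E
python3 - <<'E'
from h import *
p,Rt=pose(.085,17.5); go(p,Rt)
E
```

```text
dp units, frame now [-0.009 -0.02   0.001] frame after [-0.009 -0.02   0.001] rot units [ 0.03 -0.02  0.01]
```

Request:
servo_tool([
  {"dp": [-0.008, -0.017, 0], "delta_rot": [0.02, 0, 0], "fingers": 0.2},
  {"dp": [0, 0, 0.05], "delta_rot": [0, 0, 0], "fingers": 0.2},
  {"dp": [0, 0, 0.05], "delta_rot": [0, 0, 0], "fingers": 0.2},
  {"dp": [0, 0, 0.03], "delta_rot": [0, 0, 0], "fingers": 0.2},
  {"dp": [0, 0, 0.03], "delta_rot": [0, 0, 0], "fingers": 0.2},
])

```text
clock: 5.1
position: [0.5233, 0.1644, 0.2397]
ee_rot: [0.006, 0.928, 0.268, 0.259]
contact_force: [0.1, 0.2, -2.0]
width: 0.0446
gripper_force: 72.1
```

Request:
servo_tool([
  {"dp": [0, 0, 0.02], "delta_rot": [0, 0, 0], "fingers": 0.2},
  {"dp": [0, 0, 0.02], "delta_rot": [0, 0, 0], "fingers": 0.2},
  {"dp": [0, 0, 0], "delta_rot": [0, 0, 0], "fingers": 0.2},
])

```text
clock: 5.4
position: [0.527, 0.1654, 0.2334]
ee_rot: [0.007, 0.928, 0.268, 0.26]
contact_force: [-1.3, 0.2, -1.8]
width: 0.0447
gripper_force: 72.1
```

```bash
cat >> h.py <<'E'
def rep():
    s,P,R=cur(); z=R.apply([0,0,1]); f=P+z*FD-SC
    print("foot h %.4f U %.4f V %.4f"%(f@N,f@U,f@V),"F tool",R.inv().apply(s["contact_force"]).round(1),"M",R.inv().apply(s["moment"]).round(2),"tilt err",np.degrees(np.arccos(min(1,-z@N))).round(2),"w",s["width"].round(4))
E
python3 -c "
from h import *
rep();p,Rt=pose(.05,17.5); go(p,Rt)
cr=[]
for n in('scene','top'):
    im,d=snap(n,2)
    q=proj(n,SC+.05*N)[0].astype(int); print(n,q)
    cr.append(cv2.resize(im[q[1]-55:q[1]+35,q[0]-30:q[0]+30],(400,600),interpolation=cv2.INTER_CUBIC))
cv2.imwrite('pics/m2.png',np.hstack(cr)[:,:,::-1])
"
```

```text
Traceback (most recent call last):
  File "h.py", line 45, in rep
    print("foot h %.4f U %.4f V %.4f"%(f@N,f@U,f@V),"F tool",R.inv().apply(s["contact_force"]).round(1),"M",R.inv().apply(s["moment"]).round(2),"tilt err",np.degrees(np.arccos(min(1,-z@N))).round(2),"w",s["width"].round(4))
                                                                                                                                                                                                           ^^^^^^^^^^^^^^^^
AttributeError: 'float' object has no attribute 'round'
```

```bash
sed -i 's/s\["width"\].round(4)/s["width"]/' h.py
python3 -c "
from h import *
rep();p,Rt=pose(.05,17.5); go(p,Rt)
cr=[]
for n in('scene','top'):
    im,d=snap(n,2)
    q=proj(n,SC+.05*N)[0].astype(int); print(n,q)
    cr.append(cv2.resize(im[q[1]-55:q[1]+35,q[0]-30:q[0]+30],(400,600),interpolation=cv2.INTER_CUBIC))
cv2.imwrite('pics/m2.png',np.hstack(cr)[:,:,::-1])
"
```

```text
foot h 0.0445 U -0.0006 V -0.0004 F tool [-1.7 -1.1  0.9] M [ 0.09 -0.34 -0.02] tilt err 0.09 w 0.04470011309804667
dp units, frame now [ 0.004 -0.001 -0.028] frame after [ 0.004 -0.001 -0.028] rot units [ 0.   -0.02  0.01]
scene [463 247]
top [186 158]
```

View pics/m2.png

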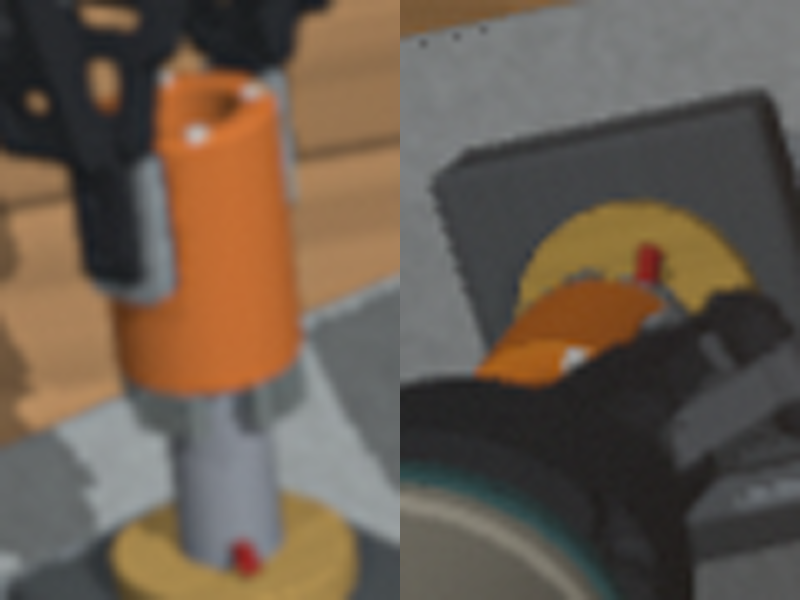

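Sleeve foot is now over the spigot tip (crop 220,400), axis aligned, slot within ~10° of the pin (245,555). Continue down.

Request:
servo_tool([
  {"dp": [0.002, 0, 0.03], "delta_rot": [0, 0, 0], "fingers": 0.2},
  {"dp": [0, 0, 0.03], "delta_rot": [0, 0, 0], "fingers": 0.2},
  {"dp": [0, 0, 0.03], "delta_rot": [0, 0, 0], "fingers": 0.2},
  {"dp": [0, 0, 0.03], "delta_rot": [0, 0, 0], "fingers": 0.2},
  {"dp": [0, 0, 0.02], "delta_rot": [0, 0, 0], "fingers": 0.2},
])

```text
clock: 6.0
position: [0.5411, 0.1692, 0.2093]
ee_rot: [0.007, 0.928, 0.268, 0.26]
contact_force: [0.3, -0.5, -1.6]
width: 0.0443
gripper_force: 72.2
```

```bash
python3 -c "
from h import *
rep()"
```

```text
foot h 0.0163 U 0.0001 V -0.0003 F tool [-0.8  0.3  1.5] M [ 0.1  -0.48  0.06] tilt err 0.12 w 0.04432491861665514
```

```bash
python3 -c "
from h import *
im,d=snap('scene',3)
q=proj('scene',SC+.015*N)[0].astype(int); print(q)
cv2.imwrite('pics/m3.png',cv2.resize(im[q[1]-25:q[1]+20,q[0]-30:q[0]+30],(800,600),interpolation=cv2.INTER_CUBIC)[:,:,::-1])
"
```

```text
[466 265]
```

View pics/m3.png

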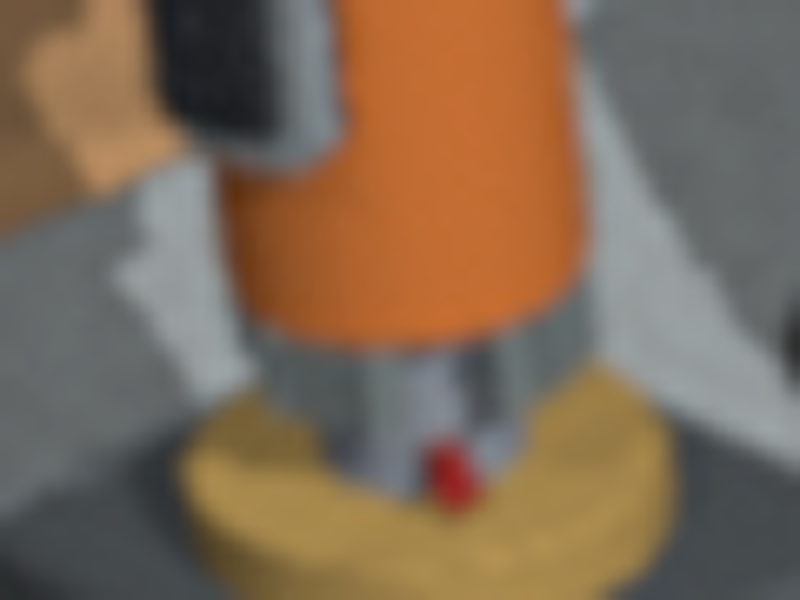

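Slot (x≈395–500, y≈390) sits directly above the pin (455,475). Lower on.

Request:
servo_tool([
  {"dp": [0, 0, 0.015], "delta_rot": [0, 0, 0], "fingers": 0.2},
  {"dp": [0, 0, 0.015], "delta_rot": [0, 0, 0], "fingers": 0.2},
  {"dp": [0, 0, 0.015], "delta_rot": [0, 0, 0], "fingers": 0.2},
  {"dp": [0, 0, 0.01], "delta_rot": [0, 0, 0], "fingers": 0.2},
  {"dp": [0, 0, 0], "delta_rot": [0, 0, 0], "fingers": 0.2},
])

```text
clock: 6.55
position: [0.5462, 0.1705, 0.2002]
ee_rot: [0.007, 0.928, 0.268, 0.26]
contact_force: [-0.8, -0.4, -3.0]
width: 0.0446
gripper_force: 72.2
```

```bash
python3 -c "
from h import *
rep()"
```

```text
foot h 0.0058 U 0.0001 V -0.0003 F tool [-2.1 -0.5  2.1] M [ 0.14 -0.53  0.03] tilt err 0.13 w 0.044641629139015704
```

Request:
servo_tool([
  {"dp": [0, 0, 0.01], "delta_rot": [0, 0, 0], "fingers": 0.2},
  {"dp": [0, 0, 0.008], "delta_rot": [0, 0, 0], "fingers": 0.2},
  {"dp": [0, 0, 0.005], "delta_rot": [0, 0, 0], "fingers": 0.2},
  {"dp": [0, 0, 0], "delta_rot": [0, 0, 0], "fingers": 0.2},
])

```text
clock: 6.95
position: [0.5483, 0.1711, 0.1965]
ee_rot: [0.007, 0.928, 0.268, 0.26]
contact_force: [-2.7, -1.2, -1.1]
width: 0.0445
gripper_force: 72.4
```

```bash
python3 -c "
from h import *
rep()"
```

```text
foot h 0.0016 U 0.0001 V -0.0003 F tool [-3.1 -0.5 -0.5] M [ 0.12 -0.59 -0.03] tilt err 0.14 w 0.04452479557369552
```

Still free; continue to contact.

Request:
servo_tool([
  {"dp": [0, 0, 0.006], "delta_rot": [0, 0, 0], "fingers": 0.2},
  {"dp": [0, 0, 0.006], "delta_rot": [0, 0, 0], "fingers": 0.2},
  {"dp": [0, 0, 0.004], "delta_rot": [0, 0, 0], "fingers": 0.2},
  {"dp": [0, 0, 0], "delta_rot": [0, 0, 0], "fingers": 0.2},
])

```text
clock: 7.35
position: [0.5483, 0.1712, 0.1963]
ee_rot: [0.007, 0.927, 0.269, 0.261]
contact_force: [-21.4, -6.7, 24.1]
width: 0.0446
gripper_force: 75.2
```

```bash
python3 -c "
from h import *
rep()
im,d=snap('scene',4)
q=proj('scene',SC+.015*N)[0].astype(int)
cv2.imwrite('pics/m4.png',cv2.resize(im[q[1]-25:q[1]+20,q[0]-30:q[0]+30],(800,600),interpolation=cv2.INTER_CUBIC)[:,:,::-1])"
```

```text
foot h 0.0014 U 0.0002 V -0.0002 F tool [ -7.2  -1.1 -32.1] M [ 0.1  -1.49  0.03] tilt err 0.22 w 0.04462436562699356
```

View pics/m4.png

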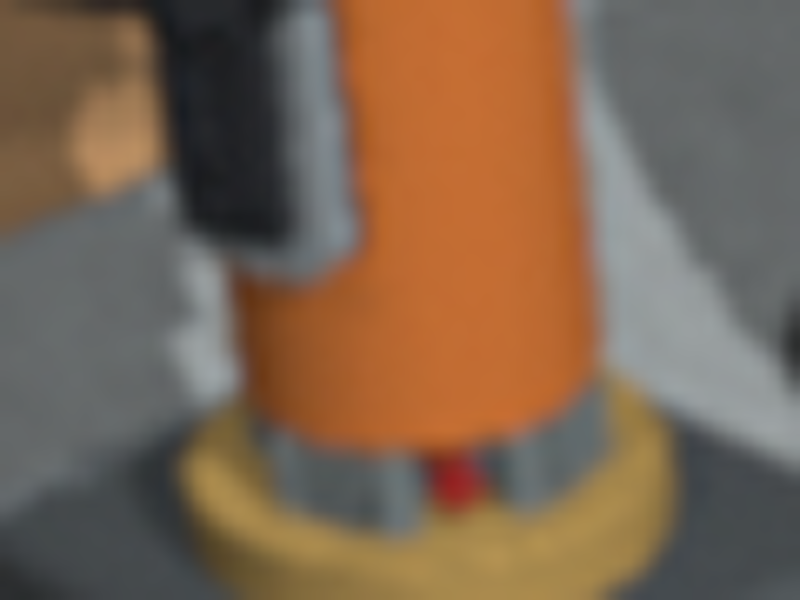

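Pin (458,480) is inside the slot and the foot sits on the brass. Press firmer, ease off, release.

Request:
servo_tool([
  {"dp": [0, 0, 0.006], "delta_rot": [0, 0, 0], "fingers": 0.2},
  {"dp": [0, 0, 0.004], "delta_rot": [0, 0, 0], "fingers": 0.2},
  {"dp": [0, 0, 0], "delta_rot": [0, 0, 0], "fingers": 0.2},
  {"dp": [0, 0, 0], "delta_rot": [0, 0, 0], "fingers": 0.2},
  {"dp": [0, 0, 0], "delta_rot": [0, 0, 0], "fingers": 0.2},
])

```text
clock: 7.9
position: [0.5483, 0.1713, 0.1963]
ee_rot: [0.007, 0.927, 0.269, 0.261]
contact_force: [-32.1, -12.0, 38.9]
width: 0.0443
gripper_force: 76.9
```

```bash
python3 -c "
from h import *
rep()"
```

```text
foot h 0.0013 U 0.0004 V -0.0001 F tool [-10.5   0.4 -50.8] M [ 0.03 -2.01  0.14] tilt err 0.28 w 0.044335348529206176
```

Request:
servo_tool([
  {"dp": [0, 0, -0.01], "delta_rot": [0, 0, 0], "fingers": 0.2},
  {"dp": [0, 0, -0.01], "delta_rot": [0, 0, 0], "fingers": 0.2},
  {"dp": [0, 0, 0], "delta_rot": [0, 0, 0], "fingers": 0.6},
  {"dp": [0, 0, 0], "delta_rot": [0, 0, 0], "fingers": 0.8},
  {"dp": [0, 0, 0], "delta_rot": [0, 0, 0], "fingers": 0.9},
])

```text
clock: 8.4
position: [0.5501, 0.1714, 0.1958]
ee_rot: [0.007, 0.927, 0.268, 0.261]
contact_force: [-0.5, -0.4, 0.2]
width: 0.0764
gripper_force: 0.0
```

Request:
servo_tool([
  {"dp": [0, 0, 0], "delta_rot": [0, 0, 0], "fingers": 0.9},
  {"dp": [0, 0, 0], "delta_rot": [0, 0, 0], "fingers": 0.9},
  {"dp": [0, 0, 0], "delta_rot": [0, 0, 0], "fingers": 0.9},
])

```text
clock: 8.7
position: [0.5492, 0.1713, 0.1953]
ee_rot: [0.007, 0.928, 0.268, 0.26]
contact_force: [-0.5, 0.2, -0.4]
width: 0.0768
gripper_force: 0.0
```

```bash
python3 -c "
from h import *
rep()"
```

```text
foot h 0.0000 U 0.0003 V -0.0003 F tool [-0.4 -0.5  0.2] M [ 0.07 -0.23  0.01] tilt err 0.14 w 0.07682092557232424
```

Request:
servo_tool([
  {"dp": [0, 0, -0.05], "delta_rot": [0, 0, 0], "fingers": 0.9},
  {"dp": [0, 0, -0.1], "delta_rot": [0, 0, 0], "fingers": 0.9},
  {"dp": [0, 0, -0.15], "delta_rot": [0, 0, 0], "fingers": 0.9},
  {"dp": [0, 0, -0.15], "delta_rot": [0, 0, 0], "fingers": 0.9},
  {"dp": [0, 0, -0.15], "delta_rot": [0, 0, 0], "fingers": 0.9},
])

```text
clock: 9.2
position: [0.4897, 0.1557, 0.3006]
ee_rot: [0.007, 0.928, 0.268, 0.26]
contact_force: [0.6, -0.1, -0.4]
width: 0.0768
gripper_force: 0.0
```

Request:
servo_tool([
  {"dp": [0, 0, -0.05], "delta_rot": [0, 0, 0], "fingers": 0.9},
  {"dp": [0, 0, 0], "delta_rot": [0, 0, 0], "fingers": 0.9},
  {"dp": [0, 0, 0], "delta_rot": [0, 0, 0], "fingers": 0.9},
])

```text
clock: 9.5
position: [0.4856, 0.1546, 0.3071]
ee_rot: [0.007, 0.928, 0.268, 0.26]
contact_force: [0.0, 0.2, -0.2]
width: 0.0774
gripper_force: 0.0
```

```bash
python3 -c "
from h import *
im,d=snap('scene',5)
q=proj('scene',SC+.035*N)[0].astype(int)
a=cv2.resize(im[q[1]-30:q[1]+30,q[0]-20:q[0]+20],(400,600),interpolation=cv2.INTER_CUBIC); b=cv2.resize(im[:,130:450],(400,600))
cv2.imwrite('pics/m5.png',np.hstack([a,b])[:,:,::-1])"
```

```text
(no output)
```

View pics/m5.png

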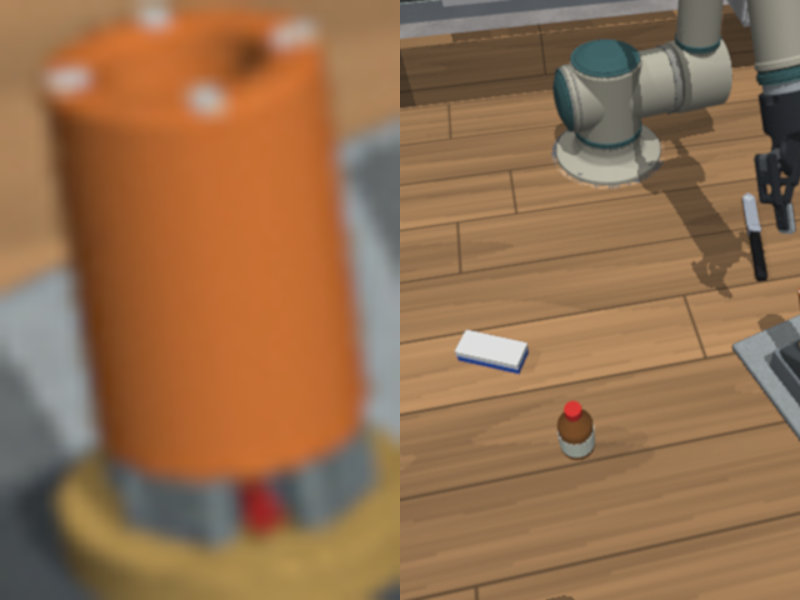

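Sleeve is home on the brass with the red pin in the slot (262,505); the stone, bottle and knife are undisturbed and the gripper is clear.

```bash
python3 -c "
from rig import manip
print(manip.sign_off())"
```

```text
the job is handed in; nothing more can be done
None
```

The honing sleeve is on the spigot with its slots over the red pin. I pressed it home against the brass shoulder with about 50 N, let go and handed the job in at about 9.5 s; the bottle, stone and knife were left where they were.

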